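# Make up two tool kits at the workshop bench

## Robot

A 7-joint arm with a two-finger parallel gripper is mounted at the origin on the work surface. World frame = base frame: x ahead of the robot, y to its left, z up, the work surface at z = 0. Lengths are in m, angles in rad, forces in N, time in s.
With the tool pointing down it reaches from about 0.4 to 0.85 m from the base axis. Payload 10.4 kg.
Tool frame: the origin (TCP) lies on the centre line of the jaws, within the pads' length; the fingertips stand 11 mm ahead of it and the grasp point (between the pads) lies 8 mm behind it (tip_reach is the distance from the TCP to the fingertips, in m); z points along the fingers, y is the line along which they close (so a half turn about z gives the same grasp; the last joint's range is limited). The gripper opens to 85 mm and grips with 20 to 120 N. Pads are 22 mm wide; open, the fingers measure 114 mm over their backs; the gripper's body (76 mm by 85 mm) begins 54 mm behind the grasp point. The pads swing forward as they close: fully open they stand 13 mm farther back than shut.
Start: joints at [1.202, 0.332, -0.065, 1.46, 0.022, 1.35, -0.088], TCP at [0.212, -0.588, 0.242] pointing down, gripper open.
Joint ranges: [-2.6, 2.6], [-0.5, 2.12], [-1.47, 1.34], [0.16, 2.42], [-1.27, 4.41], [0.06, 2.06], [-2.6, 2.6]. Speed limits (rad/s): [2.22, 2.22, 2.79, 2.79, 3.14, 3.14, 3.14].

## Interface

Orientations are given as a unit quaternion [x, y, z, w].
In Python, from workcell import get_obs, camera, hand_in, tip_reach gives the robot as it stands. The module is installed in compiled form; this text tells all that it offers.
- The arm moves only by the tool move_arm, never from a script. Its argument "plan" is a list of rows, each an object with "delta_pos": the shift along the tool's x, y, z in parts of the range, where 1.0 means 100 cm, a list of three; "turn": the turn, a rotation vector about the tool's x, y, z in a scale on which 1.0 is 2 pi rad, a list of three; "fingers": the closure, from 0 (fully open) to 1 (shut). A call has 1 to 12 rows; each row is the pose to reach, as a shift and turn from the pose commanded when the call began, along the tool's axes at that moment; what a row does not reach only later rows make up. A row lasts 1/8 s, in which the tool goes at most 62.5 mm and 10.7 degrees, less where a joint would pass 70% of its speed; a pose out of reach is approached as far as the arm can. A shift or turn number past 1, either way, is cut back to 1. A call with a gripper value outside its range is refused whole. The fingers move at their own pace and stop on an object; "force" is the grip in N (left out, the last holds). Time passes only in rows, so rows that repeat a pose let the fingers close. It gives the time, the measured TCP pose, the force, the opening and the grip force at its end, in the units of the state.
- get_obs(): the state, without advancing time (a new reading comes with each control period).
- camera(name): name is "side" or "top" or "wrist"; returns a dict with "color" (420x560x3 uint8, red, green, blue), "range_z" (420x560 float32, m along the optical axis (not along the pixel's ray), 0 where there is no reading), "fx", "fy", "cx", "cy" (pixels), "R" (3x3) and "t" (3): a world point X has camera coordinates R X + t; the wrist camera has in their place "tool_from_camera" (4x4, takes a point from camera to tool coordinates, whose origin is the TCP and whose axes are the flange's). Camera axes: x right, y down, z forward; pixel columns grow to the right and rows downward; lengths in m; the calibration is good to about 2 mm. The wrist camera is an equidistant fisheye: a pixel r from the principal point sees the ray r / f radians off the axis. A picture is of the moment at which its call begins: read the wrist's pose just before it.
- hand_in(): hands the job in; it is judged then, once.
The state is a dict: "clock": time; "joint_pos": joint angles; "joint_velocities": joint speeds; "tau": joint torques, N m; "position": TCP position; "ee_rot": TCP orientation; "ft_force": force on the tool from outside, world axes, zero at the start; "torque": the same for the moment, N m; "grip_width": opening from 0.0 (shut) to 1.0 (fully open); "grasp_force": force on a finger pad.
Only numpy, scipy, OpenCV 4.12 (cv2) and the standard library are available. Lean on these libraries where they do the work, as an engineer would, in place of code of your own. Each camera call takes 0.05 s, during which the arm holds its last target. There are 200 camera calls.

## Task

Make up two kits in the blue trays. The two-compartment tray is the hanging kit: the spirit level in one compartment, standing on its long edge, and the tall jar in the other; the three-compartment tray is the furniture kit: the short jar in the middle compartment, the tape measure in one end compartment and the stubby screwdriver, lying down, in the other. Everything must rest flat on its compartment's floor, jars and tape measure upright; leave the roll of tape where it lies.

Things in the scene. Friction and masses are not known exactly. Their poses are not given: they have to be found in the camera images.
- tray_three: shallow blue tray with three equal compartments in a row; outside 260 (its x) x 140 (its y) mm, 12 mm tall overall, floor 4 mm thick, outer walls and dividers 5 mm thick and rising 8 mm above the floor. Fixed to the bench. Origin: centre of its underside, z up. Compartments are centred at x = -85, 0 and +85 mm, y = 0, each 80 (x) x 130 (y) mm inside
- tray_two: shallow blue tray with two equal compartments side by side; outside 200 (its x) x 175 (its y) mm, 12 mm tall overall, floor 4 mm thick, outer walls and dividers 5 mm thick and rising 8 mm above the floor. Fixed to the bench. Origin: centre of its underside, z up. Compartments are centred at y = -42.5 and +42.5 mm, x = 0, each 190 (x) x 80 (y) mm inside
- level: small spirit level, a black bar with yellow end caps and green vials, standing on its long edge; 160 (x) x 22 (y) x 45 (z) mm, about 0.2 kg. Origin: centre of its underside, x along it, z up
- tall_jar: the taller of two closed clear jars with black lids, full of screws; straight cylinder 56 mm in diameter (lid too), 78 mm tall, about 0.25 kg. Origin: centre of its underside, z up
- short_jar: the shorter of two closed clear jars with black lids, full of nuts; straight cylinder 56 mm in diameter (lid too), 46 mm tall, about 0.2 kg. Origin: centre of its underside, z up
- tape_measure: pocket tape measure in a black case with yellow discs on its flat sides, standing upright; 72 (x) x 40 (y) x 66 (z) mm, about 0.28 kg. Origin: centre of its underside, z up
- stubby_screwdriver: stubby screwdriver lying on its side: square grey handle 54 mm long, 30 x 30 mm, with a bare steel shank 8 mm thick and 34 mm long on its +x end (88 mm over all); about 0.09 kg. Not the long screwdriver at the back of the bench. Origin: centre of the handle, on the axis (15 mm above what it lies on), so it reaches from x = -27 to x = +61 mm; x along the shank
- tape_roll: roll of green adhesive tape lying flat among the stock, 80 mm outside diameter, 24 mm tall, not part of any kit. Origin: centre of its underside
Mind the look-alikes: they are no part of the job. Leave any turquoise look-alike of the tape_measure alone.

How it is judged:
By the outcome, as a careful person would: the job done as asked, in the order asked, and still so for the second after the job is handed in, with the robot touching nothing.
It also fails if it takes over 144 s, if anything falls off the work surface, if the arm or the gripper's body presses on something with over 40 N, if the wrist force passes 120 N, or if a joint passes its speed limit or range.

## Working session

There is one attempt and no reset: what is moved stays moved. The work goes in short steps, Python scripts to look and compute and a tool call to move; the robot and the scene stay as the last step left them, time stands still between calls to the robot, and variables do not carry over. Pictures are saved under pics/ and viewed, at most 14 in all, crops included, and the job is handed in when it is done.

Besides the shell and the picture viewer there is one more tool, called after "Call:" in YAML: its name, and indented under it one key for each argument. move_arm: Moves the arm, as the interface text tells. Its arguments: {"type":"object","properties":{"plan":{"type":"array","items":{"type":"object","properties":{"delta_pos":{"type":"array","items":{"type":"number"}},"turn":{"type":"array","items":{"type":"number"}},"fingers":{"type":"number"}}}},"force":{"type":"number"}},"required":["plan"]}

```bash
mkdir -p pics; cat > h.py <<'E'
import numpy as np, cv2
from workcell import get_obs, camera, tip_reach
def cloud(c):
    z=c["range_z"].astype(float); v,u=np.mgrid[:z.shape[0],:z.shape[1]]
    P=np.stack([(u-c["cx"])/c["fx"]*z,(v-c["cy"])/c["fy"]*z,z],-1)
    W=(P-c["t"])@np.array(c["R"])
    W[z==0]=np.nan
    return W
E
python3 - <<'E'
from h import *
o=get_obs(); print({k:np.round(v,3).tolist() for k,v in o.items()}, tip_reach)
for n in("top","side"):
    c=camera(n); cv2.imwrite(f"pics/{n}0.png",cv2.cvtColor(c["color"],cv2.COLOR_RGB2BGR)); W=cloud(c); np.savez(f"{n}0.npz",W=W,c=c["color"])
    print(n,c["fx"],-np.array(c["R"]).T@c["t"])
E
```

```text
{'clock': 0.0, 'joint_pos': [1.202, 0.333, -0.065, 1.461, 0.022, 1.35, -0.089], 'joint_velocities': [0.001, 0.001, -0.001, 0.001, -0.0, 0.0, 0.002], 'tau': [-0.0, -62.545, 0.049, -39.16, 0.016, 0.01, 0.0], 'position': [0.212, -0.588, 0.242], 'ee_rot': [0.985, 0.172, -0.0, -0.001], 'ft_force': [-0.373, 0.446, 0.558], 'torque': [-0.024, -0.007, -0.038], 'grasp_force': 0.0, 'grip_width': 0.999} 0.011
top 530.7186850508123 [ 0.20195624 -0.01259156  1.2974226 ]
side 524.2645049226506 [-0.17100537  0.88484779  0.741986  ]
```

View pics/top0.png

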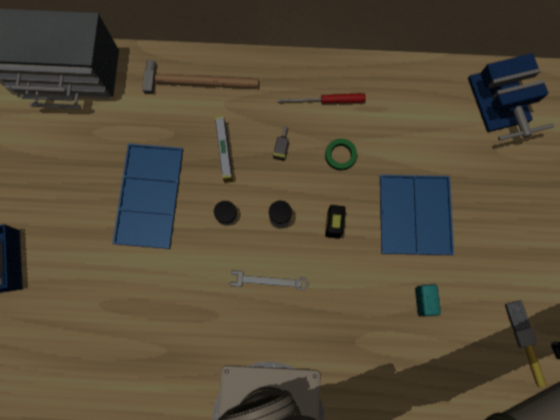

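View pics/side0.png

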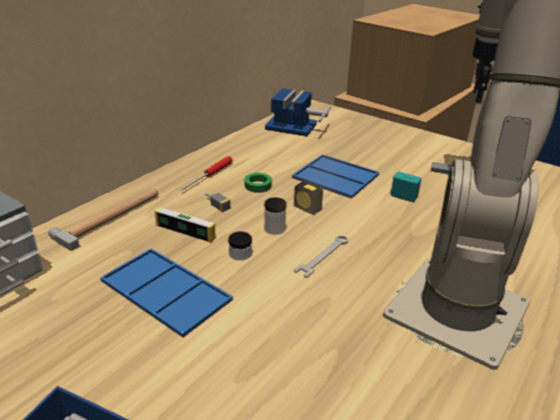

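Top view (up = +x, left = +y): tray_two is at (416,215), tray_three at (149,196), level at (224,148), screwdriver at (281,145), short jar at (225,212), tall jar at (280,214) and tape measure at (336,221). The turquoise look-alike is at (429,300) and the green tape roll at (341,154).

```bash
python3 - <<'E'
from h import *
d=np.load("top0.npz"); W=d["W"]; C=d["c"].astype(int)
def rep(n,u0,u1,v0,v1,lo,hi=9,col=None):
    w=W[v0:v1,u0:u1].reshape(-1,3); c=C[v0:v1,u0:u1].reshape(-1,3)
    m=(w[:,2]>lo)&(w[:,2]<hi)
    if col is not None: m&=col(c)
    p=w[m]; (cx,cy),(a,b),an=cv2.minAreaRect((p[:,:2]*1000).astype(np.float32))
    e,V=np.linalg.eigh(np.cov(p[:,:2].T)); ax=V[:,1]
    print(n,len(p),"rect",np.round([cx,cy,a,b,an],1),"mean",np.round(p.mean(0)*1000,1),"zmax",np.round(np.percentile(p[:,2],[50,98])*1000,1),"pca ang",round(np.degrees(np.arctan2(ax[1],ax[0])),1))
blue=lambda c:(c[:,2]>c[:,0]*1.8)&(c[:,2]>60)
rep("three",105,195,135,260,-.02,.05,blue)
rep("two",370,465,165,265,-.02,.05,blue)
rep("level",205,240,105,190,.035)
rep("tall",255,300,190,240,.065)
rep("short",205,245,190,235,.035)
rep("tape",320,355,195,250,.055)
rep("sdr all",265,300,120,168,.008)
rep("sdr handle",265,300,120,168,.022)
rep("roll",320,362,130,175,.015)
rep("turq",410,450,275,325,.03)
print(np.nanmedian(W[300:350,100:200,2]))
E
```

```text
three 5313 rect [518.1 328.1 139.9 256.6  88.2] mean [516.4 328.8   6.2] zmax [ 5.7 15.8] pca ang 177.5
two 5311 rect [ 500.8 -339.8  197.4  174.2    1.4] mean [ 500.4 -341.1    5.8] zmax [ 5.4 15.1] pca ang -177.8
level 576 rect [643.4 146.5 165.7  22.8  11. ] mean [641.  145.9  46.2] zmax [46.5 51.9] pca ang -169.1
tall 440 rect [477.6  -3.6  54.7  52.1   3.8] mean [476.4  -3.5  78.7] zmax [78.8 84.1] pca ang 175.1
short 419 rect [478.4 129.5  54.2  53.9   3.4] mean [477.8 129.7  46.8] zmax [46.8 52.4] pca ang -159.3
tape 506 rect [ 468.  -137.1   40.9   72.8   86.2] mean [ 466.3 -136.6   66.1] zmax [66.3 72.1] pca ang 175.9
sdr all 322 rect [ 6.717e+02 -1.000e-01  7.000e+01  1.072e+02  7.390e+01] mean [657.6   2.4  27.3] zmax [29.7 35.5] pca ang 171.5
sdr handle 258 rect [669.3   1.3  30.3  86.1  80.3] mean [654.6   3.4  30.3] zmax [30.4 35.6] pca ang 170.6
roll 477 rect [ 647.9 -149.8   76.5   79.8   89.6] mean [ 646.9 -149.    24.4] zmax [24.7 30.6] pca ang 167.5
turq 654 rect [ 289.6 -358.2   71.5   42.9    5.6] mean [ 288.8 -354.7   62.7] zmax [65.3 70.7] pca ang -173.8
0.0009054637620478572
```

```bash
cat >> h.py <<'E'
from scipy.spatial.transform import Rotation as Ro
def go(x,y,z,phi,o=None):
    "delta and turn in the tool's present axes to a downward pose, mm and yaw (deg) given"
    o=o or get_obs(); R=Ro.from_quat(o["ee_rot"]); p=np.array(o["position"])
    T=Ro.from_matrix(np.c_[[np.cos(np.radians(phi)),np.sin(np.radians(phi)),0],[np.sin(np.radians(phi)),-np.cos(np.radians(phi)),0],[0,0,-1]])
    print("at",np.round(p*1000,1),"d",np.round(R.inv().apply(np.array([x,y,z])/1000-p),4).tolist(),"turn",np.round((R.inv()*T).as_rotvec(),4).tolist(),"w",round(float(o["grip_width"]),3),"g",round(float(o["grasp_force"]),1))
E
python3 -c "
from h import *
go(642,146,200,11)"
```

```text
at [ 211.7 -587.7  241.6] d [0.6535, -0.5444, 0.0423] turn [-0.0012, 0.0001, 0.1538] w 0.997 g 0.0
```

Careful with the scale: turns go in shares of 2 pi rad. That gives: 0.154 rad / 6.2832 = 0.0245.

Call:
move_arm:
  plan:
    - {"delta_pos":[0.654,-0.544,0.042],"turn":[0,0,0.0245],"fingers":0}
    - {"delta_pos":[0.654,-0.544,0.042],"turn":[0,0,0.0245],"fingers":0}
    - {"delta_pos":[0.654,-0.544,0.042],"turn":[0,0,0.0245],"fingers":0}
    - {"delta_pos":[0.654,-0.544,0.042],"turn":[0,0,0.0245],"fingers":0}
    - {"delta_pos":[0.654,-0.544,0.042],"turn":[0,0,0.0245],"fingers":0}
    - {"delta_pos":[0.654,-0.544,0.042],"turn":[0,0,0.0245],"fingers":0}
    - {"delta_pos":[0.654,-0.544,0.042],"turn":[0,0,0.0245],"fingers":0}
    - {"delta_pos":[0.654,-0.544,0.042],"turn":[0,0,0.0245],"fingers":0}
    - {"delta_pos":[0.654,-0.544,0.042],"turn":[0,0,0.0245],"fingers":0}
    - {"delta_pos":[0.654,-0.544,0.042],"turn":[0,0,0.0245],"fingers":0}
    - {"delta_pos":[0.654,-0.544,0.042],"turn":[0,0,0.0245],"fingers":0}
    - {"delta_pos":[0.654,-0.544,0.042],"turn":[0,0,0.0245],"fingers":0}
  force: 40

```text
clock: 1.6
position: [0.592, 0.0593, 0.205]
ee_rot: [0.995, 0.095, -0.0, 0.0]
ft_force: [0.3, -1.3, 0.3]
grip_width: 1.002
grasp_force: 0.0
```

```bash
python3 - <<'E'
from h import *
go(642,146,30,11)
c=camera("wrist"); cv2.imwrite("pics/w1.png",cv2.cvtColor(c["color"],cv2.COLOR_RGB2BGR)); print(c["fx"],c["cx"],c["cy"],np.round(c["tool_from_camera"],4).tolist())
E
```

```text
at [592.   59.3 205. ] d [0.0655, -0.0757, 0.175] turn [0.0003, 0.0002, -0.001] w 1.002 g 0.0
325.19226210127806 275.517460593011 207.4649550230379 [[-0.0006, -0.9554, -0.2953, 0.0753], [1.0, -0.0007, 0.0003, -0.0009], [-0.0005, -0.2953, 0.9554, -0.1325], [0.0, 0.0, 0.0, 1.0]]
```

View pics/w1.png

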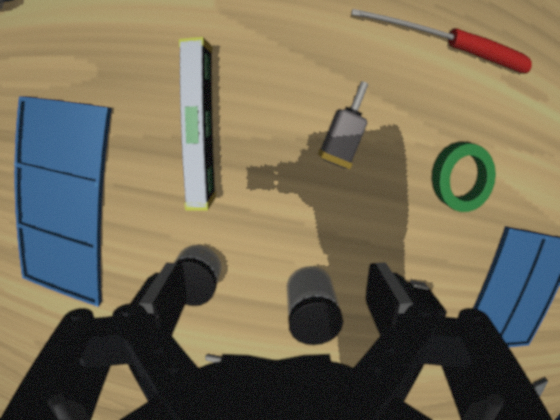

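The wrist picture agrees with the top view: the level is at (197,125) with its top face clear, the screwdriver at (347,125) with its shank up and to the right, and the jars sit near the fingers. I'll check the two estimates against wrist depth.

```bash
cat >> h.py <<'E'
def wcloud():
    o=get_obs(); c=camera("wrist"); z=c["range_z"].astype(float); v,u=np.mgrid[:z.shape[0],:z.shape[1]]
    dx,dy=u-c["cx"],v-c["cy"]; r=np.hypot(dx,dy)+1e-9; t=np.tan(r/c["fx"])
    P=np.stack([dx/r*t*z,dy/r*t*z,z],-1); M=np.array(c["tool_from_camera"])
    T=P@M[:3,:3].T+M[:3,3]; W=T@Ro.from_quat(o["ee_rot"]).as_matrix().T+o["position"]
    W[z==0]=np.nan
    return W,c["color"]
def box(W,u0,u1,v0,v1,lo,hi):
    w=W[v0:v1,u0:u1].reshape(-1,3); p=w[(w[:,2]>lo)&(w[:,2]<hi)]
    b=cv2.minAreaRect((p[:,:2]*1000).astype(np.float32)); e,V=np.linalg.eigh(np.cov(p[:,:2].T)); a=V[:,1]
    print(len(p),np.round(b[0]+b[1]+(b[2],),1),"med",np.round(np.median(p,0)*1000,1),"pca",round(np.degrees(np.arctan(a[1]/a[0])),1))
E
python3 - <<'E'
from h import *
W,C=wcloud()
box(W,165,225,30,220,.038,.055)
box(W,310,380,110,180,.024,.04); box(W,310,380,75,180,.012,.04)
print(np.round(np.nanmedian(W[150:200,110:160],(0,1)),4))
box(W,10,120,85,310,.009,.02)
E
```

```text
4253 [640.3 146.7 162.3  23.3  10.9] med [642.6 146.2  46.3] pca 11.1
1689 [654.4   3.6  30.8  58.5  80.3] med [652.8   5.1  30.7] pca -9.5
2087 [669.    1.3  31.   88.1  80.6] med [656.9   4.2  30.4] pca -10.7
[0.5717 0.2277 0.0009]
3253 [516.1 329.8 142.7 261.9  87.9] med [543.5 312.1  12.5] pca -3.5
```

Call:
move_arm:
  plan:
    - {"delta_pos":[0.065,-0.075,0],"turn":[0,0,0],"fingers":0}
    - {"delta_pos":[0.065,-0.075,0],"turn":[0,0,0],"fingers":0}
    - {"delta_pos":[0.065,-0.075,0],"turn":[0,0,0],"fingers":0}

```text
clock: 2.08
position: [0.6405, 0.1473, 0.2043]
ee_rot: [0.995, 0.098, -0.001, -0.001]
ft_force: [-0.8, 0.1, -0.4]
grip_width: 1.002
grasp_force: 0.0
```

```bash
python3 -c "
from h import *
go(642,146,30,11)"
```

```text
at [640.5 147.3 204.3] d [0.0014, 0.0019, 0.1743] turn [-0.002, 0.0012, 0.004] w 1.002 g 0.0
```

Call:
move_arm:
  plan:
    - {"delta_pos":[0,0.001,0.06],"fingers":0}
    - {"delta_pos":[0,0.001,0.12],"fingers":0}
    - {"delta_pos":[0,0.001,0.16],"fingers":0}
    - {"delta_pos":[0,0.001,0.174],"fingers":0}
    - {"delta_pos":[0,0.001,0.174],"fingers":0}
    - {"delta_pos":[0,0.001,0.174],"fingers":1}
    - {"delta_pos":[0,0.001,0.174],"fingers":1}
    - {"delta_pos":[0,0.001,0.174],"fingers":1}
    - {"delta_pos":[0,0.001,0.174],"fingers":1}
    - {"delta_pos":[0,0.001,0.174],"fingers":1}
  force: 40

```text
validation failed for argument at $.pl...
```

```bash
python3 -c "
from h import *
go(642,146,190,11)"
```

```text
at [640.5 147.3 204.3] d [0.0012, 0.0015, 0.0143] turn [-0.002, 0.0012, 0.004] w 1.002 g 0.0
```

Every row needs "turn".

Call:
move_arm:
  plan:
    - {"delta_pos":[0,0.001,0.06],"turn":[0,0,0],"fingers":0}
    - {"delta_pos":[0,0.001,0.12],"turn":[0,0,0],"fingers":0}
    - {"delta_pos":[0,0.001,0.16],"turn":[0,0,0],"fingers":0}
    - {"delta_pos":[0,0.001,0.174],"turn":[0,0,0],"fingers":0}
    - {"delta_pos":[0,0.001,0.174],"turn":[0,0,0],"fingers":0}
    - {"delta_pos":[0,0.001,0.174],"turn":[0,0,0],"fingers":1}
    - {"delta_pos":[0,0.001,0.174],"turn":[0,0,0],"fingers":1}
    - {"delta_pos":[0,0.001,0.174],"turn":[0,0,0],"fingers":1}
    - {"delta_pos":[0,0.001,0.174],"turn":[0,0,0],"fingers":1}
    - {"delta_pos":[0,0.001,0.174],"turn":[0,0,0],"fingers":1}
  force: 40

```text
clock: 3.32
position: [0.6414, 0.1435, 0.0322]
ee_rot: [0.995, 0.096, 0.001, -0.0]
ft_force: [-2.0, 0.9, 5.6]
grip_width: 0.249
grasp_force: 41.0
```

```bash
python3 -c "
from h import *
go(642,146,200,11)"
```

```text
at [641.4 143.5  32.2] d [0.0013, -0.0023, -0.1678] turn [-0.0003, -0.0012, 0.0002] w 0.249 g 41.0
```

Call:
move_arm:
  plan:
    - {"delta_pos":[0,0,-0.05],"turn":[0,0,0],"fingers":1}
    - {"delta_pos":[0,0,-0.11],"turn":[0,0,0],"fingers":1}
    - {"delta_pos":[0,0,-0.17],"turn":[0,0,0],"fingers":1}
    - {"delta_pos":[0,0,-0.17],"turn":[0,0,0],"fingers":1}

```text
clock: 3.82
position: [0.6431, 0.1438, 0.2067]
ee_rot: [0.995, 0.096, 0.004, -0.0]
ft_force: [0.2, 0.8, -3.9]
grip_width: 0.247
grasp_force: 40.2
```

```bash
python3 -c "
from h import *
go(502,-382,190,2)"
```

```text
at [643.1 143.8 206.7] d [-0.2387, 0.4893, 0.0147] turn [-0.0007, -0.0083, 0.1567] w 0.247 g 40.2
```

In the tool's units: 0.157 rad / 6.2832 = 0.025.

Call:
move_arm:
  plan:
    - {"delta_pos":[-0.239,0.489,0.012],"turn":[0,0,0.025],"fingers":1}
    - {"delta_pos":[-0.239,0.489,0.012],"turn":[0,0,0.025],"fingers":1}
    - {"delta_pos":[-0.239,0.489,0.012],"turn":[0,0,0.025],"fingers":1}
    - {"delta_pos":[-0.239,0.489,0.012],"turn":[0,0,0.025],"fingers":1}
    - {"delta_pos":[-0.239,0.489,0.012],"turn":[0,0,0.025],"fingers":1}
    - {"delta_pos":[-0.239,0.489,0.012],"turn":[0,0,0.025],"fingers":1}
    - {"delta_pos":[-0.239,0.489,0.012],"turn":[0,0,0.025],"fingers":1}
    - {"delta_pos":[-0.239,0.489,0.012],"turn":[0,0,0.025],"fingers":1}
    - {"delta_pos":[-0.239,0.489,0.012],"turn":[0,0,0.025],"fingers":1}
    - {"delta_pos":[-0.239,0.489,0.012],"turn":[0,0,0.025],"fingers":1}
    - {"delta_pos":[-0.239,0.489,0.012],"turn":[0,0,0.025],"fingers":1}
    - {"delta_pos":[-0.239,0.489,0.012],"turn":[0,0,0.025],"fingers":1}

```text
clock: 5.32
position: [0.5002, -0.381, 0.1889]
ee_rot: [1.0, 0.019, -0.0, -0.0]
ft_force: [-0.2, 0.4, -3.1]
grip_width: 0.248
grasp_force: 40.4
```

```bash
python3 - <<'E'
from h import *
go(502,-382,36,2)
W,C=wcloud(); cv2.imwrite("pics/w2.png",cv2.cvtColor(C,cv2.COLOR_RGB2BGR))
C=C.astype(int); m=(C[...,2]>C[...,0]*1.8)&(C[...,2]>60)&(abs(W[...,2])<.02)&(W[...,1]<-.2)
p=(W[m][:,:2]*1000).astype(np.float32); print(len(p),cv2.minAreaRect(p), p.min(0),p.max(0))
E
```

```text
at [ 500.2 -381.   188.9] d [0.0018, 0.0012, 0.1529] turn [-0.0009, 0.0003, 0.0022] w 0.248 g 40.4
18473 ((499.9562683105469, -340.494384765625), (197.21054077148438, 172.29568481445312), 1.670391321182251) [ 399.5183 -428.8355] [ 600.4615  -252.17647]
```

View pics/w2.png

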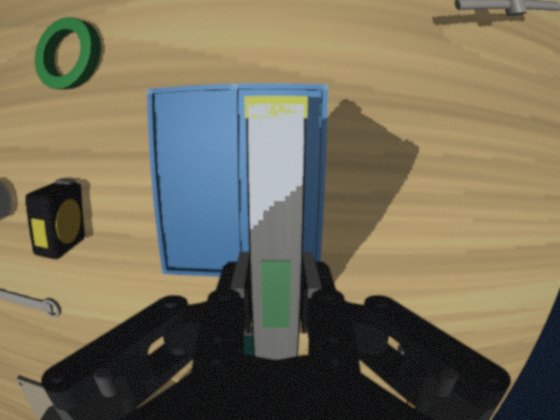

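The level hangs straight above the right-hand compartment, between the divider at u≈238 and the wall at u≈325. I'll lower it.

Call:
move_arm:
  plan:
    - {"delta_pos":[0.001,0.001,0.05],"turn":[0,0,0],"fingers":1}
    - {"delta_pos":[0.001,0.001,0.1],"turn":[0,0,0],"fingers":1}
    - {"delta_pos":[0.001,0.001,0.13],"turn":[0,0,0],"fingers":1}
    - {"delta_pos":[0.001,0.001,0.145],"turn":[0,0,0],"fingers":1}
    - {"delta_pos":[0.001,0.001,0.149],"turn":[0,0,0],"fingers":1}
    - {"delta_pos":[0.001,0.001,0.151],"turn":[0,0,0],"fingers":1}
    - {"delta_pos":[0.001,0.001,0.151],"turn":[0,0,0],"fingers":1}

```text
clock: 6.25
position: [0.5012, -0.3841, 0.0395]
ee_rot: [1.0, 0.017, 0.001, 0.001]
ft_force: [-0.4, 0.2, -2.5]
grip_width: 0.252
grasp_force: 40.2
```

```bash
python3 -c "
from h import *
go(502,-382,36,2)
print(get_obs()['ft_force'])"
```

```text
at [ 501.2 -384.1   39.5] d [0.0009, -0.0021, 0.0035] turn [0.0012, -0.0014, -0.0002] w 0.252 g 40.2
[-0.37742291  0.17838764 -2.53807252]
```

Call:
move_arm:
  plan:
    - {"delta_pos":[0,-0.001,0.002],"turn":[0,0,0],"fingers":1}
    - {"delta_pos":[0,-0.001,0.003],"turn":[0,0,0],"fingers":1}
    - {"delta_pos":[0,-0.001,0.004],"turn":[0,0,0],"fingers":1}
    - {"delta_pos":[0,-0.001,0.004],"turn":[0,0,0],"fingers":1}

```text
clock: 6.75
position: [0.5009, -0.3827, 0.0362]
ee_rot: [1.0, 0.017, 0.0, 0.0]
ft_force: [-6.4, 4.3, 13.8]
grip_width: 0.249
grasp_force: 42.4
```

Call:
move_arm:
  plan:
    - {"delta_pos":[0,0,-0.001],"turn":[0,0,0],"fingers":0.5}
    - {"delta_pos":[0,0,-0.001],"turn":[0,0,0],"fingers":0.5}
    - {"delta_pos":[0,0,-0.001],"turn":[0,0,0],"fingers":0.5}
    - {"delta_pos":[0,0,-0.03],"turn":[0,0,0],"fingers":0.5}
    - {"delta_pos":[0,0,-0.08],"turn":[0,0,0],"fingers":0.5}
    - {"delta_pos":[0,0,-0.14],"turn":[0,0,0],"fingers":0}
    - {"delta_pos":[0,0,-0.164],"turn":[0,0,0],"fingers":0}
    - {"delta_pos":[0,0,-0.164],"turn":[0,0,0],"fingers":0}

```text
clock: 7.75
position: [0.5016, -0.3832, 0.2007]
ee_rot: [1.0, 0.017, 0.002, 0.001]
ft_force: [0.0, -0.1, -1.0]
grip_width: 0.997
grasp_force: 0.0
```

```bash
python3 - <<'E'
from h import *
W,C=wcloud(); 
m=(W[...,1]<-.34)&(W[...,1]>-.42)&(abs(W[...,0]-.5)<.1)&(W[...,2]>.04)&(W[...,2]<.06)
p=(W[m][:,:2]*1000).astype(np.float32); print(len(p),cv2.minAreaRect(p),np.median(W[m][:,2]))
go(478,-3.5,200,0)
E
```

```text
4130 ((500.4931640625, -381.3233337402344), (162.1995849609375, 22.49376106262207), 1.7679896354675293) 0.05046239753994146
at [ 500.8 -382.8  198.6] d [-0.0096, -0.3799, -0.0017] turn [0.0008, -0.0008, 0.0347] w 0.997 g 0.0
```

In the tool's units: 0.03 rad / 6.2832 = 0.0048.

Call:
move_arm:
  plan:
    - {"delta_pos":[-0.01,-0.38,-0.002],"turn":[0,0,0.0048],"fingers":0}
    - {"delta_pos":[-0.01,-0.38,-0.002],"turn":[0,0,0.0048],"fingers":0}
    - {"delta_pos":[-0.01,-0.38,-0.002],"turn":[0,0,0.0048],"fingers":0}
    - {"delta_pos":[-0.01,-0.38,-0.002],"turn":[0,0,0.0048],"fingers":0}
    - {"delta_pos":[-0.01,-0.38,-0.002],"turn":[0,0,0.0048],"fingers":0}
    - {"delta_pos":[-0.01,-0.38,-0.002],"turn":[0,0,0.0048],"fingers":0}
    - {"delta_pos":[-0.01,-0.38,-0.002],"turn":[0,0,0.0048],"fingers":0}
    - {"delta_pos":[-0.01,-0.38,-0.002],"turn":[0,0,0.0048],"fingers":0}
    - {"delta_pos":[-0.01,-0.38,-0.002],"turn":[0,0,0.0048],"fingers":0}
    - {"delta_pos":[-0.01,-0.38,-0.002],"turn":[0,0,0.0048],"fingers":0}

```text
clock: 9.05
position: [0.4774, -0.0045, 0.2]
ee_rot: [1.0, 0.001, -0.0, -0.0]
ft_force: [-0.4, 0.6, -0.5]
grip_width: 1.002
grasp_force: 0.0
```

```bash
python3 - <<'E'
from h import *
W,C=wcloud()
def disc(x,y,lo,hi):
    m=(np.hypot(W[...,0]-x,W[...,1]-y)<.05)&(W[...,2]>lo)&(W[...,2]<hi); p=(W[m][:,:2]*1000).astype(np.float32); print(len(p),cv2.minAreaRect(p) if len(p)>9 else "")
disc(.477,-.0035,.072,.085); disc(.478,.1297,.042,.055); disc(.467,-.137,.06,.072)
go(477.5,-3.5,42,0)
E
```

```text
3483 ((475.2651062011719, -3.4683666229248047), (54.46293258666992, 55.60338592529297), 88.53361511230469)
2242 ((476.5414733886719, 129.93426513671875), (55.80070495605469, 54.23421096801758), 86.70523071289062)
2764 ((466.2131652832031, -136.1456298828125), (39.518455505371094, 70.85051727294922), 85.70503997802734)
at [477.4  -4.3 200.1] d [0.0002, -0.0008, 0.1581] turn [-0.0001, 0.0004, 0.0029] w 1.005 g 0.0
```

Call:
move_arm:
  plan:
    - {"delta_pos":[-0.001,-0.001,0.06],"turn":[0,0,0],"fingers":0}
    - {"delta_pos":[-0.001,-0.001,0.11],"turn":[0,0,0],"fingers":0}
    - {"delta_pos":[-0.001,-0.001,0.15],"turn":[0,0,0],"fingers":0}
    - {"delta_pos":[-0.001,-0.001,0.158],"turn":[0,0,0],"fingers":0}
    - {"delta_pos":[-0.001,-0.001,0.158],"turn":[0,0,0],"fingers":0}
    - {"delta_pos":[-0.001,-0.001,0.158],"turn":[0,0,0],"fingers":1}
    - {"delta_pos":[-0.001,-0.001,0.158],"turn":[0,0,0],"fingers":1}
    - {"delta_pos":[-0.001,-0.001,0.158],"turn":[0,0,0],"fingers":1}
    - {"delta_pos":[-0.001,-0.001,0.158],"turn":[0,0,0],"fingers":1}
  force: 40

```text
clock: 10.22
position: [0.4775, -0.0026, 0.0439]
ee_rot: [1.0, 0.002, 0.001, 0.0]
ft_force: [-1.3, -1.4, 7.9]
grip_width: 0.646
grasp_force: 40.8
```

```bash
python3 -c "
from h import *
go(501.5,-297,200,2)"
```

```text
at [477.5  -2.6  43.9] d [0.0231, 0.2947, -0.1557] turn [0.001, -0.0025, -0.0305] w 0.646 g 40.8
```

Call:
move_arm:
  plan:
    - {"delta_pos":[0,0,-0.05],"turn":[0,0,0],"fingers":1}
    - {"delta_pos":[0,0,-0.1],"turn":[0,0,0],"fingers":1}
    - {"delta_pos":[0,0,-0.155],"turn":[0,0,0],"fingers":1}
    - {"delta_pos":[0.023,0.295,-0.155],"turn":[0,0,0],"fingers":1}
    - {"delta_pos":[0.023,0.295,-0.155],"turn":[0,0,0],"fingers":1}
    - {"delta_pos":[0.023,0.295,-0.155],"turn":[0,0,0],"fingers":1}
    - {"delta_pos":[0.023,0.295,-0.155],"turn":[0,0,0],"fingers":1}
    - {"delta_pos":[0.023,0.295,-0.155],"turn":[0,0,0],"fingers":1}
    - {"delta_pos":[0.023,0.295,-0.155],"turn":[0,0,0],"fingers":1}
    - {"delta_pos":[0.023,0.295,-0.155],"turn":[0,0,0],"fingers":1}
    - {"delta_pos":[0.023,0.295,-0.155],"turn":[0,0,0],"fingers":1}

```text
clock: 11.6
position: [0.5012, -0.2958, 0.1978]
ee_rot: [1.0, 0.003, 0.0, 0.0]
ft_force: [0.3, 0.3, -2.3]
grip_width: 0.641
grasp_force: 44.3
```

```bash
python3 -c "
from h import *
go(501.5,-297,48,0)"
```

```text
at [ 501.2 -295.8  197.8] d [0.0002, 0.0012, 0.1498] turn [0.0001, -0.0005, 0.0068] w 0.641 g 44.3
```

Call:
move_arm:
  plan:
    - {"delta_pos":[0,0.001,0.05],"turn":[0,0,0],"fingers":1}
    - {"delta_pos":[0,0.001,0.1],"turn":[0,0,0],"fingers":1}
    - {"delta_pos":[0,0.001,0.13],"turn":[0,0,0],"fingers":1}
    - {"delta_pos":[0,0.001,0.143],"turn":[0,0,0],"fingers":1}
    - {"delta_pos":[0,0.001,0.147],"turn":[0,0,0],"fingers":1}
    - {"delta_pos":[0,0.001,0.149],"turn":[0,0,0],"fingers":1}
    - {"delta_pos":[0,0.001,0.15],"turn":[0,0,0],"fingers":1}
    - {"delta_pos":[0,0.001,0.15],"turn":[0,0,0],"fingers":1}

```text
clock: 12.6
position: [0.5012, -0.2984, 0.0481]
ee_rot: [1.0, 0.002, 0.001, 0.0]
ft_force: [0.0, -0.3, -0.4]
grip_width: 0.647
grasp_force: 44.2
```

Call:
move_arm:
  plan:
    - {"delta_pos":[0,0,0.001],"turn":[0,0,0],"fingers":1}
    - {"delta_pos":[0,0,0.001],"turn":[0,0,0],"fingers":1}
    - {"delta_pos":[0,0,0.001],"turn":[0,0,0],"fingers":0.12}
    - {"delta_pos":[0,0,0],"turn":[0,0,0],"fingers":0.12}
    - {"delta_pos":[0,0,0],"turn":[0,0,0],"fingers":0.12}
    - {"delta_pos":[0,0,-0.03],"turn":[0,0,0],"fingers":0.12}
    - {"delta_pos":[0,0,-0.08],"turn":[0,0,0],"fingers":0.12}
    - {"delta_pos":[0,0,-0.14],"turn":[0,0,0],"fingers":0}
    - {"delta_pos":[0,0,-0.152],"turn":[0,0,0],"fingers":0}
    - {"delta_pos":[0,0,-0.152],"turn":[0,0,0],"fingers":0}

```text
clock: 13.85
position: [0.5011, -0.2983, 0.1998]
ee_rot: [1.0, 0.002, 0.001, 0.0]
ft_force: [-0.2, -0.3, -0.4]
grip_width: 1.002
grasp_force: 0.0
```

```bash
python3 - <<'E'
from h import *
W,C=wcloud(); cv2.imwrite("pics/w3.png",cv2.cvtColor(C,cv2.COLOR_RGB2BGR))
m=(W[...,1]<-.25)&(W[...,1]>-.35)&(abs(W[...,0]-.5)<.1)&(W[...,2]>.076)&(W[...,2]<.09)
p=(W[m][:,:2]*1000).astype(np.float32); print(len(p),cv2.minAreaRect(p),np.median(W[m][:,2]))
go(477,129.8,200,0)
E
```

```text
3592 ((498.94720458984375, -297.79205322265625), (54.42018127441406, 55.44017028808594), 89.39852142333984) 0.08281912502985518
at [ 500.4 -298.   198.4] d [-0.0214, -0.4279, -0.0015] turn [-0.0003, 0.0009, 0.0047] w 1.002 g 0.0
```

View pics/w3.png

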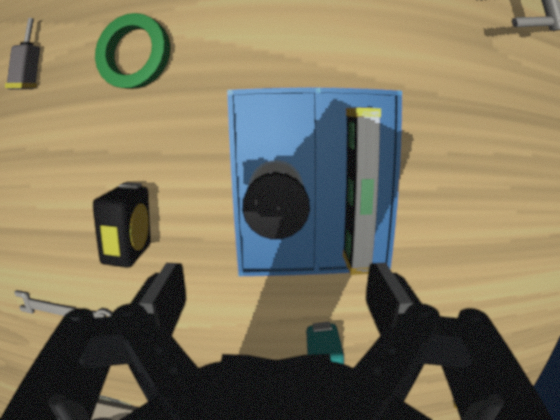

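The hanging kit is in place: the jar stands upright at (277,205) and the level on edge at (362,190). Next is the short jar.

Call:
move_arm:
  plan:
    - {"delta_pos":[-0.022,-0.428,0],"turn":[0,0,0],"fingers":0}
    - {"delta_pos":[-0.022,-0.428,0],"turn":[0,0,0],"fingers":0}
    - {"delta_pos":[-0.022,-0.428,0],"turn":[0,0,0],"fingers":0}
    - {"delta_pos":[-0.022,-0.428,0],"turn":[0,0,0],"fingers":0}
    - {"delta_pos":[-0.022,-0.428,0],"turn":[0,0,0],"fingers":0}
    - {"delta_pos":[-0.022,-0.428,0],"turn":[0,0,0],"fingers":0}
    - {"delta_pos":[-0.022,-0.428,0],"turn":[0,0,0],"fingers":0}
    - {"delta_pos":[-0.022,-0.428,0],"turn":[0,0,0],"fingers":0}
    - {"delta_pos":[-0.022,-0.428,0],"turn":[0,0,0],"fingers":0}
    - {"delta_pos":[-0.022,-0.428,0],"turn":[0,0,0],"fingers":0}
    - {"delta_pos":[-0.022,-0.428,0],"turn":[0,0,0],"fingers":0}

```text
clock: 15.28
position: [0.4769, 0.1286, 0.199]
ee_rot: [1.0, 0.001, -0.0, 0.0]
ft_force: [-0.1, -0.7, -0.1]
grip_width: 1.0
grasp_force: 0.0
```

```bash
python3 - <<'E'
from h import *
go(477,129.8,26,0)
W,C=wcloud()
m=(np.hypot(W[...,0]-.478,W[...,1]-.13)<.05)&(W[...,2]>.042)&(W[...,2]<.055); p=(W[m][:,:2]*1000).astype(np.float32); print(len(p),cv2.minAreaRect(p))
C=C.astype(int); m=(C[...,2]>C[...,0]*1.8)&(C[...,2]>60)&(abs(W[...,2])<.02)&(W[...,1]>.2)&(W[...,1]<.42)&(W[...,0]>.35)
p=(W[m][:,:2]*1000).astype(np.float32); print(len(p),cv2.minAreaRect(p))
E
```

```text
at [476.9 128.6 199. ] d [0.0002, -0.0012, 0.173] turn [0.0003, 0.0004, 0.0029] w 1.0 g 0.0
2832 ((476.5844421386719, 130.69642639160156), (54.756595611572266, 54.83353042602539), 0.30916544795036316)
22414 ((516.537353515625, 328.802490234375), (140.28163146972656, 257.11578369140625), 87.87235260009766)
```

Call:
move_arm:
  plan:
    - {"delta_pos":[0,-0.002,0.06],"turn":[0,0,0],"fingers":0}
    - {"delta_pos":[0,-0.002,0.12],"turn":[0,0,0],"fingers":0}
    - {"delta_pos":[0,-0.002,0.16],"turn":[0,0,0],"fingers":0}
    - {"delta_pos":[0,-0.002,0.173],"turn":[0,0,0],"fingers":0}
    - {"delta_pos":[0,-0.002,0.173],"turn":[0,0,0],"fingers":0}
    - {"delta_pos":[0,-0.002,0.173],"turn":[0,0,0],"fingers":1}
    - {"delta_pos":[0,-0.002,0.173],"turn":[0,0,0],"fingers":1}
    - {"delta_pos":[0,-0.002,0.173],"turn":[0,0,0],"fingers":1}
    - {"delta_pos":[0,-0.002,0.173],"turn":[0,0,0],"fingers":1}
  force: 40

```text
clock: 16.45
position: [0.4779, 0.1317, 0.0281]
ee_rot: [1.0, 0.002, 0.001, 0.0]
ft_force: [-2.2, -1.9, 9.0]
grip_width: 0.645
grasp_force: 40.8
```

```bash
python3 -c "
from h import *
go(516.5,329,170,-2)"
```

```text
at [477.9 131.7  28.1] d [0.0398, -0.197, -0.1419] turn [0.0004, -0.0027, 0.0393] w 0.645 g 40.8
```

In the tool's units: 0.03 rad / 6.2832 = 0.0048.

Call:
move_arm:
  plan:
    - {"delta_pos":[0,0,-0.05],"turn":[0,0,0],"fingers":1}
    - {"delta_pos":[0,0,-0.1],"turn":[0,0,0],"fingers":1}
    - {"delta_pos":[0.01,-0.04,-0.142],"turn":[0,0,0.0048],"fingers":1}
    - {"delta_pos":[0.039,-0.198,-0.142],"turn":[0,0,0.0048],"fingers":1}
    - {"delta_pos":[0.039,-0.198,-0.142],"turn":[0,0,0.0048],"fingers":1}
    - {"delta_pos":[0.039,-0.198,-0.142],"turn":[0,0,0.0048],"fingers":1}
    - {"delta_pos":[0.039,-0.198,-0.142],"turn":[0,0,0.0048],"fingers":1}
    - {"delta_pos":[0.039,-0.198,-0.142],"turn":[0,0,0.0048],"fingers":1}
    - {"delta_pos":[0.039,-0.198,-0.142],"turn":[0,0,0.0048],"fingers":1}

```text
clock: 17.58
position: [0.5153, 0.3285, 0.1686]
ee_rot: [1.0, -0.014, 0.0, 0.0]
ft_force: [-0.1, 1.2, -1.6]
grip_width: 0.644
grasp_force: 44.2
```

```bash
python3 -c "
from h import *
go(516.5,329,32,-2)"
```

```text
at [515.3 328.5 168.6] d [0.0011, -0.0006, 0.1366] turn [0.0008, -0.0007, 0.0079] w 0.644 g 44.2
```

Call:
move_arm:
  plan:
    - {"delta_pos":[0.001,0,0.05],"turn":[0,0,0],"fingers":1}
    - {"delta_pos":[0.001,0,0.1],"turn":[0,0,0],"fingers":1}
    - {"delta_pos":[0.001,0,0.123],"turn":[0,0,0],"fingers":1}
    - {"delta_pos":[0.001,0,0.132],"turn":[0,0,0],"fingers":1}
    - {"delta_pos":[0.001,0,0.135],"turn":[0,0,0],"fingers":1}
    - {"delta_pos":[0.001,0,0.137],"turn":[0,0,0],"fingers":1}
    - {"delta_pos":[0.001,0,0.137],"turn":[0,0,0],"fingers":1}

```text
clock: 18.45
position: [0.5164, 0.3302, 0.0322]
ee_rot: [1.0, -0.013, 0.001, -0.0]
ft_force: [1.0, -0.7, -0.9]
grip_width: 0.64
grasp_force: 44.5
```

Call:
move_arm:
  plan:
    - {"delta_pos":[0,0,0.001],"turn":[0,0,0],"fingers":1}
    - {"delta_pos":[0,0,0.001],"turn":[0,0,0],"fingers":1}
    - {"delta_pos":[0,0,0.001],"turn":[0,0,0],"fingers":0.12}
    - {"delta_pos":[0,0,0],"turn":[0,0,0],"fingers":0.12}
    - {"delta_pos":[0,0,0],"turn":[0,0,0],"fingers":0.12}
    - {"delta_pos":[0,0,-0.03],"turn":[0,0,0],"fingers":0.12}
    - {"delta_pos":[0,0,-0.08],"turn":[0,0,0],"fingers":0.12}
    - {"delta_pos":[0,0,-0.14],"turn":[0,0,0],"fingers":0}
    - {"delta_pos":[0,0,-0.168],"turn":[0,0,0],"fingers":0}
    - {"delta_pos":[0,0,-0.168],"turn":[0,0,0],"fingers":0}

```text
clock: 19.7
position: [0.5166, 0.3308, 0.2018]
ee_rot: [1.0, -0.013, 0.002, -0.001]
ft_force: [-0.5, -0.5, 0.1]
grip_width: 0.995
grasp_force: 0.0
```

```bash
python3 - <<'E'
from h import *
W,C=wcloud()
m=(np.hypot(W[...,0]-.516,W[...,1]-.33)<.06)&(W[...,2]>.043)&(W[...,2]<.06); p=(W[m][:,:2]*1000).astype(np.float32); print(len(p),cv2.minAreaRect(p),np.median(W[m][:,2]))
go(466.5,-136.5,200,-4)
E
```

```text
2870 ((514.5880737304688, 330.7497253417969), (55.243167877197266, 55.0427360534668), 81.36139678955078) 0.050840828193523493
at [516.1 330.1 199.8] d [-0.0377, 0.4677, -0.0004] turn [-0.0005, -0.0014, 0.0445] w 1.004 g 0.0
```

In the tool's units: 0.04 rad / 6.2832 = 0.0064.

Call:
move_arm:
  plan:
    - {"delta_pos":[-0.038,0.468,0],"turn":[0,0,0.0064],"fingers":0}
    - {"delta_pos":[-0.038,0.468,0],"turn":[0,0,0.0064],"fingers":0}
    - {"delta_pos":[-0.038,0.468,0],"turn":[0,0,0.0064],"fingers":0}
    - {"delta_pos":[-0.038,0.468,0],"turn":[0,0,0.0064],"fingers":0}
    - {"delta_pos":[-0.038,0.468,0],"turn":[0,0,0.0064],"fingers":0}
    - {"delta_pos":[-0.038,0.468,0],"turn":[0,0,0.0064],"fingers":0}
    - {"delta_pos":[-0.038,0.468,0],"turn":[0,0,0.0064],"fingers":0}
    - {"delta_pos":[-0.038,0.468,0],"turn":[0,0,0.0064],"fingers":0}
    - {"delta_pos":[-0.038,0.468,0],"turn":[0,0,0.0064],"fingers":0}
    - {"delta_pos":[-0.038,0.468,0],"turn":[0,0,0.0064],"fingers":0}
    - {"delta_pos":[-0.038,0.468,0],"turn":[0,0,0.0064],"fingers":0}

```text
clock: 21.12
position: [0.4661, -0.1356, 0.1989]
ee_rot: [1.0, -0.032, -0.0, -0.0]
ft_force: [-1.0, 0.4, -0.1]
grip_width: 1.001
grasp_force: 0.0
```

```bash
python3 - <<'E'
from h import *
go(466.5,-136.5,35,-4)
W,C=wcloud()
m=(np.hypot(W[...,0]-.466,W[...,1]+.137)<.06)&(W[...,2]>.062)&(W[...,2]<.075); p=(W[m][:,:2]*1000).astype(np.float32); print(len(p),cv2.minAreaRect(p))
E
```

```text
at [ 466.1 -135.6  198.9] d [0.0006, 0.0009, 0.1639] turn [-0.0004, 0.0006, 0.0068] w 1.001 g 0.0
3559 ((466.1477966308594, -137.3279571533203), (39.75121307373047, 70.22138214111328), 86.13961791992188)
```

Call:
move_arm:
  plan:
    - {"delta_pos":[0,0.001,0.06],"turn":[0,0,0],"fingers":0}
    - {"delta_pos":[0,0.001,0.12],"turn":[0,0,0],"fingers":0}
    - {"delta_pos":[0,0.001,0.152],"turn":[0,0,0],"fingers":0}
    - {"delta_pos":[0,0.001,0.163],"turn":[0,0,0],"fingers":0}
    - {"delta_pos":[0,0.001,0.163],"turn":[0,0,0],"fingers":0}
    - {"delta_pos":[0,0.001,0.163],"turn":[0,0,0],"fingers":1}
    - {"delta_pos":[0,0.001,0.163],"turn":[0,0,0],"fingers":1}
    - {"delta_pos":[0,0.001,0.163],"turn":[0,0,0],"fingers":1}
    - {"delta_pos":[0,0.001,0.163],"turn":[0,0,0],"fingers":1}
    - {"delta_pos":[0,0.001,0.163],"turn":[0,0,0],"fingers":1}
  force: 40

```text
clock: 22.42
position: [0.4666, -0.1382, 0.0373]
ee_rot: [0.999, -0.033, 0.001, 0.0]
ft_force: [-1.9, -0.2, 7.1]
grip_width: 0.466
grasp_force: 41.5
```

```bash
python3 -c "
from h import *
for e in ((431.5,332.2),(601.5,325.8)): go(*e,200,88);go(*e,200,-92)
print(np.round(get_obs()['joint_pos'],2))"
```

```text
at [ 466.6 -138.2   37.3] d [-0.0655, -0.467, -0.1631] turn [0.0017, -0.0006, -1.6011] w 0.466 g 41.5
at [ 466.6 -138.2   37.3] d [-0.0655, -0.467, -0.1631] turn [-0.0006, -0.0017, 1.5404] w 0.466 g 41.5
at [ 466.6 -138.2   37.3] d [0.1046, -0.4717, -0.1629] turn [0.0017, -0.0006, -1.6011] w 0.466 g 41.5
at [ 466.6 -138.2   37.3] d [0.1046, -0.4717, -0.1629] turn [-0.0006, -0.0017, 1.5404] w 0.466 g 41.5
[ 0.66  0.31 -0.52  2.01  0.2   0.88 -1.6 ]
```

In the tool's units: -1.6 rad / 6.2832 = -0.2546.

Call:
move_arm:
  plan:
    - {"delta_pos":[0,0,-0.05],"turn":[0,0,0],"fingers":1}
    - {"delta_pos":[0,0,-0.1],"turn":[0,0,0],"fingers":1}
    - {"delta_pos":[0,0,-0.16],"turn":[0,0,0],"fingers":1}
    - {"delta_pos":[-0.065,-0.467,-0.163],"turn":[0,0,-0.2546],"fingers":1}
    - {"delta_pos":[-0.065,-0.467,-0.163],"turn":[0,0,-0.2546],"fingers":1}
    - {"delta_pos":[-0.065,-0.467,-0.163],"turn":[0,0,-0.2546],"fingers":1}
    - {"delta_pos":[-0.065,-0.467,-0.163],"turn":[0,0,-0.2546],"fingers":1}
    - {"delta_pos":[-0.065,-0.467,-0.163],"turn":[0,0,-0.2546],"fingers":1}
    - {"delta_pos":[-0.065,-0.467,-0.163],"turn":[0,0,-0.2546],"fingers":1}
    - {"delta_pos":[-0.065,-0.467,-0.163],"turn":[0,0,-0.2546],"fingers":1}
    - {"delta_pos":[-0.065,-0.467,-0.163],"turn":[0,0,-0.2546],"fingers":1}
    - {"delta_pos":[-0.065,-0.467,-0.163],"turn":[0,0,-0.2546],"fingers":1}

```text
clock: 23.92
position: [0.4298, 0.3353, 0.1992]
ee_rot: [0.716, 0.698, 0.0, -0.001]
ft_force: [-0.2, -0.2, -2.4]
grip_width: 0.464
grasp_force: 41.8
```

```bash
python3 -c "
from h import *
go(431.5,332,200,88)
print(np.round(get_obs()['joint_pos'],2))"
```

```text
at [429.8 335.3 199.2] d [-0.0033, 0.0018, -0.0008] turn [-0.0014, -0.0016, 0.0084] w 0.464 g 41.8
[ 0.13  0.35 -1.04  1.69  0.32  1.28 -1.01]
```

Call:
move_arm:
  plan:
    - {"delta_pos":[-0.001,0.001,0.05],"turn":[0,0,0],"fingers":1}
    - {"delta_pos":[-0.001,0.001,0.1],"turn":[0,0,0],"fingers":1}
    - {"delta_pos":[-0.001,0.001,0.13],"turn":[0,0,0],"fingers":1}
    - {"delta_pos":[-0.001,0.001,0.145],"turn":[0,0,0],"fingers":1}
    - {"delta_pos":[-0.001,0.001,0.152],"turn":[0,0,0],"fingers":1}
    - {"delta_pos":[-0.001,0.001,0.155],"turn":[0,0,0],"fingers":1}
    - {"delta_pos":[-0.001,0.001,0.157],"turn":[0,0,0],"fingers":1}
    - {"delta_pos":[-0.001,0.001,0.157],"turn":[0,0,0],"fingers":1}

```text
clock: 24.92
position: [0.4328, 0.3314, 0.0428]
ee_rot: [0.72, 0.694, 0.0, 0.0]
ft_force: [0.4, 0.0, -2.6]
grip_width: 0.464
grasp_force: 41.7
```

```bash
python3 -c "
from h import *
go(431.5,332,41,88)"
```

```text
at [432.8 331.4  42.8] d [0.0006, -0.0013, 0.0018] turn [0.0009, -0.0003, -0.0012] w 0.464 g 41.7
```

Call:
move_arm:
  plan:
    - {"delta_pos":[0,0,0.002],"turn":[0,0,0],"fingers":1}
    - {"delta_pos":[0,0,0.002],"turn":[0,0,0],"fingers":1}
    - {"delta_pos":[0,0,0.002],"turn":[0,0,0],"fingers":1}

```text
clock: 25.3
position: [0.4328, 0.3314, 0.0414]
ee_rot: [0.72, 0.694, 0.0, 0.0]
ft_force: [-1.9, -4.4, 9.4]
grip_width: 0.463
grasp_force: 43.0
```

Contact with the floor. I'll release with a limited opening.

Call:
move_arm:
  plan:
    - {"delta_pos":[0,0,0],"turn":[0,0,0],"fingers":0.35}
    - {"delta_pos":[0,0,0],"turn":[0,0,0],"fingers":0.35}
    - {"delta_pos":[0,0,0],"turn":[0,0,0],"fingers":0.35}
    - {"delta_pos":[0,0,-0.03],"turn":[0,0,0],"fingers":0.35}
    - {"delta_pos":[0,0,-0.08],"turn":[0,0,0],"fingers":0.35}
    - {"delta_pos":[0,0,-0.14],"turn":[0,0,0],"fingers":0}
    - {"delta_pos":[0,0,-0.158],"turn":[0,0,0],"fingers":0}
    - {"delta_pos":[0,0,-0.158],"turn":[0,0,0],"fingers":0}

```text
clock: 26.3
position: [0.4329, 0.3314, 0.199]
ee_rot: [0.72, 0.694, 0.001, 0.0]
ft_force: [-0.6, -1.0, -0.5]
grip_width: 1.002
grasp_force: 0.0
```

```bash
python3 - <<'E'
from h import *
W,C=wcloud(); cv2.imwrite("pics/w4.png",cv2.cvtColor(C,cv2.COLOR_RGB2BGR))
m=(np.hypot(W[...,0]-.432,W[...,1]-.332)<.06)&(W[...,2]>.06)&(W[...,2]<.08); p=(W[m][:,:2]*1000).astype(np.float32); print(len(p),cv2.minAreaRect(p),np.median(W[m][:,2]))
go(653,4,200,-10)
E
```

```text
3858 ((432.4855651855469, 331.6985778808594), (71.98518371582031, 41.27473831176758), 88.03418731689453) 0.0706936306340166
at [432.5 330.9 197.6] d [-0.3186, 0.2322, -0.0022] turn [0.0005, 0.0004, 1.7089] w 0.996 g 0.0
```

View pics/w4.png

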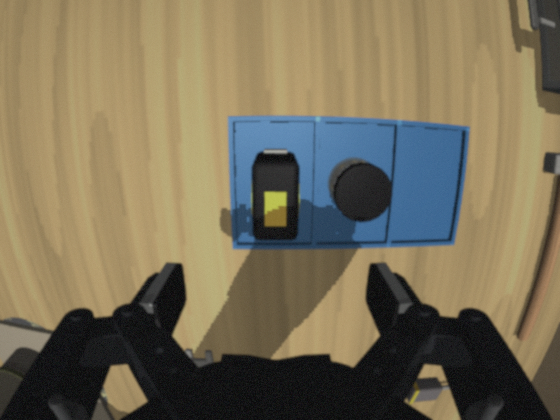

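Tape at (275,200) and short jar at (360,190) both stand upright in their compartments. Last is the screwdriver.

In the tool's units: 1.709 rad / 6.2832 = 0.272.

Call:
move_arm:
  plan:
    - {"delta_pos":[-0.319,0.232,0],"turn":[0,0,0.272],"fingers":0}
    - {"delta_pos":[-0.319,0.232,0],"turn":[0,0,0.272],"fingers":0}
    - {"delta_pos":[-0.319,0.232,0],"turn":[0,0,0.272],"fingers":0}
    - {"delta_pos":[-0.319,0.232,0],"turn":[0,0,0.272],"fingers":0}
    - {"delta_pos":[-0.319,0.232,0],"turn":[0,0,0.272],"fingers":0}
    - {"delta_pos":[-0.319,0.232,0],"turn":[0,0,0.272],"fingers":0}
    - {"delta_pos":[-0.319,0.232,0],"turn":[0,0,0.272],"fingers":0}
    - {"delta_pos":[-0.319,0.232,0],"turn":[0,0,0.272],"fingers":0}
    - {"delta_pos":[-0.319,0.232,0],"turn":[0,0,0.272],"fingers":0}
    - {"delta_pos":[-0.319,0.232,0],"turn":[0,0,0.272],"fingers":0}
    - {"delta_pos":[-0.319,0.232,0],"turn":[0,0,0.272],"fingers":0}
    - {"delta_pos":[-0.319,0.232,0],"turn":[0,0,0.272],"fingers":0}

```text
clock: 27.85
position: [0.6527, 0.0041, 0.1978]
ee_rot: [0.996, -0.086, -0.0, 0.0]
ft_force: [0.1, -0.9, -0.4]
grip_width: 1.004
grasp_force: 0.0
```

```bash
python3 - <<'E'
from h import *
go(653,4,22,-10)
W,C=wcloud()
m=(np.hypot(W[...,0]-.653,W[...,1]-.004)<.06)&(W[...,2]>.024)&(W[...,2]<.04); p=(W[m][:,:2]*1000).astype(np.float32); print(len(p),cv2.minAreaRect(p),np.median(W[m],0))
E
```

```text
at [652.7   4.1 197.8] d [0.0004, -0.0, 0.1758] turn [0.0003, 0.0006, 0.0028] w 1.004 g 0.0
1751 ((655.271484375, 3.5397472381591797), (30.320755004882812, 56.01559829711914), 80.79642486572266) [0.65474641 0.00337704 0.0307221 ]
```

Call:
move_arm:
  plan:
    - {"delta_pos":[0.001,0,0.06],"turn":[0,0,0],"fingers":0.2}
    - {"delta_pos":[0.001,0,0.12],"turn":[0,0,0],"fingers":0.2}
    - {"delta_pos":[0.001,0,0.16],"turn":[0,0,0],"fingers":0.3}
    - {"delta_pos":[0.001,0,0.175],"turn":[0,0,0],"fingers":0.4}
    - {"delta_pos":[0.001,0,0.179],"turn":[0,0,0],"fingers":0.4}
    - {"delta_pos":[0.001,0,0.179],"turn":[0,0,0],"fingers":0.4}
    - {"delta_pos":[0.001,0,0.179],"turn":[0,0,0],"fingers":1}
    - {"delta_pos":[0.001,0,0.179],"turn":[0,0,0],"fingers":1}
    - {"delta_pos":[0.001,0,0.179],"turn":[0,0,0],"fingers":1}
    - {"delta_pos":[0.001,0,0.179],"turn":[0,0,0],"fingers":1}
  force: 40

```text
clock: 29.15
position: [0.6549, 0.004, 0.0211]
ee_rot: [0.996, -0.087, 0.001, -0.0]
ft_force: [-1.0, -1.0, 6.0]
grip_width: 0.34
grasp_force: 41.2
```

```bash
python3 -c "
from h import *
go(600.8,308.7,180,88)
print(np.round(get_obs()['joint_pos'],2))"
```

```text
at [654.9   4.   21.1] d [-0.1057, -0.2908, -0.1591] turn [0.0021, -0.0022, -1.7101] w 0.34 g 41.2
[ 0.3   0.65 -0.51  1.56  0.35  1.02 -2.05]
```

In the tool's units: -1.71 rad / 6.2832 = -0.2722.

Call:
move_arm:
  plan:
    - {"delta_pos":[0,0,-0.05],"turn":[0,0,0],"fingers":1}
    - {"delta_pos":[0,0,-0.1],"turn":[0,0,0],"fingers":1}
    - {"delta_pos":[-0.106,-0.291,-0.159],"turn":[0,0,-0.2722],"fingers":1}
    - {"delta_pos":[-0.106,-0.291,-0.159],"turn":[0,0,-0.2722],"fingers":1}
    - {"delta_pos":[-0.106,-0.291,-0.159],"turn":[0,0,-0.2722],"fingers":1}
    - {"delta_pos":[-0.106,-0.291,-0.159],"turn":[0,0,-0.2722],"fingers":1}
    - {"delta_pos":[-0.106,-0.291,-0.159],"turn":[0,0,-0.2722],"fingers":1}
    - {"delta_pos":[-0.106,-0.291,-0.159],"turn":[0,0,-0.2722],"fingers":1}
    - {"delta_pos":[-0.106,-0.291,-0.159],"turn":[0,0,-0.2722],"fingers":1}
    - {"delta_pos":[-0.106,-0.291,-0.159],"turn":[0,0,-0.2722],"fingers":1}
    - {"delta_pos":[-0.106,-0.291,-0.159],"turn":[0,0,-0.2722],"fingers":1}
    - {"delta_pos":[-0.106,-0.291,-0.159],"turn":[0,0,-0.2722],"fingers":1}

```text
clock: 30.65
position: [0.6, 0.3087, 0.1786]
ee_rot: [0.719, 0.695, 0.0, 0.0]
ft_force: [0.9, -0.6, -0.6]
grip_width: 0.338
grasp_force: 40.4
```

Call:
move_arm:
  plan:
    - {"delta_pos":[0,0,0],"turn":[0,0,0],"fingers":1}

```text
clock: 30.78
position: [0.5999, 0.3088, 0.1785]
ee_rot: [0.721, 0.693, 0.0, 0.0]
ft_force: [-0.4, 0.1, -0.6]
grip_width: 0.337
grasp_force: 40.4
```

```bash
python3 - <<'E'
from h import *
go(600.8,308.7,25,88)
c=camera("wrist"); cv2.imwrite("pics/w5.png",cv2.cvtColor(c["color"],cv2.COLOR_RGB2BGR))
E
```

```text
at [599.9 308.8 178.5] d [-0.0001, 0.0009, 0.1535] turn [0.0003, 0.0, -0.0037] w 0.337 g 40.4
```

View pics/w5.png

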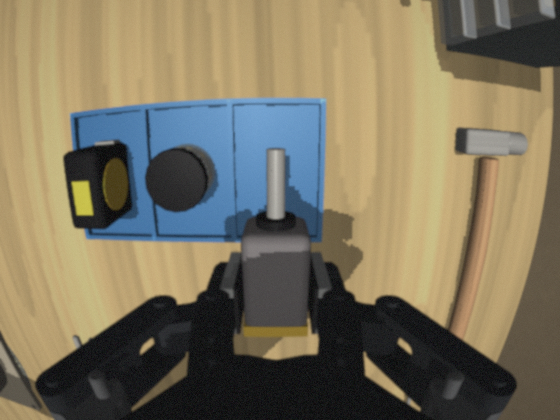

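The screwdriver hangs level over the end compartment (between u≈235 and 322). I'll lower it.

Call:
move_arm:
  plan:
    - {"delta_pos":[0,0.001,0.05],"turn":[0,0,0],"fingers":1}
    - {"delta_pos":[0,0.001,0.1],"turn":[0,0,0],"fingers":1}
    - {"delta_pos":[0,0.001,0.13],"turn":[0,0,0],"fingers":1}
    - {"delta_pos":[0,0.001,0.145],"turn":[0,0,0],"fingers":1}
    - {"delta_pos":[0,0.001,0.15],"turn":[0,0,0],"fingers":1}
    - {"delta_pos":[0,0.001,0.152],"turn":[0,0,0],"fingers":1}
    - {"delta_pos":[0,0.001,0.153],"turn":[0,0,0],"fingers":1}
    - {"delta_pos":[0,0.001,0.153],"turn":[0,0,0],"fingers":1}

```text
clock: 31.82
position: [0.6012, 0.309, 0.026]
ee_rot: [0.719, 0.695, 0.0, 0.0]
ft_force: [0.5, 0.5, 0.3]
grip_width: 0.336
grasp_force: 40.4
```

Call:
move_arm:
  plan:
    - {"delta_pos":[0,0,0.001],"turn":[0,0,0],"fingers":1}
    - {"delta_pos":[0,0,0.001],"turn":[0,0,0],"fingers":1}
    - {"delta_pos":[0,0,0.001],"turn":[0,0,0],"fingers":0.52}
    - {"delta_pos":[0,0,0],"turn":[0,0,0],"fingers":0.52}
    - {"delta_pos":[0,0,0],"turn":[0,0,0],"fingers":0.52}
    - {"delta_pos":[0,0,-0.02],"turn":[0,0,0],"fingers":0.52}
    - {"delta_pos":[0,0,-0.07],"turn":[0,0,0],"fingers":0.5}
    - {"delta_pos":[0,0,-0.13],"turn":[0,0,0],"fingers":0.3}
    - {"delta_pos":[-0.1,0,-0.18],"turn":[0,0,0],"fingers":0}
    - {"delta_pos":[-0.15,0,-0.18],"turn":[0,0,0],"fingers":0}
    - {"delta_pos":[-0.15,0,-0.18],"turn":[0,0,0],"fingers":0}

```text
clock: 33.2
position: [0.5963, 0.1556, 0.2076]
ee_rot: [0.72, 0.694, 0.0, 0.001]
ft_force: [0.7, 0.6, 0.8]
grip_width: 1.001
grasp_force: 0.0
```

```bash
python3 - <<'E'
from h import *
W,C=wcloud()
m=(np.hypot(W[...,0]-.6,W[...,1]-.31)<.05)&(W[...,2]>.028)&(W[...,2]<.045); p=(W[m][:,:2]*1000).astype(np.float32); print(len(p),cv2.minAreaRect(p),np.median(W[m][:,2]))
o=[cv2.cvtColor(camera("top")["color"],cv2.COLOR_RGB2BGR)[90:290,90:470],cv2.cvtColor(C,cv2.COLOR_RGB2BGR)]
o=[cv2.resize(x,(560,int(x.shape[0]*560/x.shape[1]))) for x in o]
cv2.imwrite("pics/f.png",cv2.resize(np.vstack(o),None,fx=.8,fy=.8))
E
```

```text
1715 ((600.9537353515625, 309.18115234375), (57.308223724365234, 29.8488712310791), 88.0033950805664) 0.034685318240407825
```

View pics/f.png

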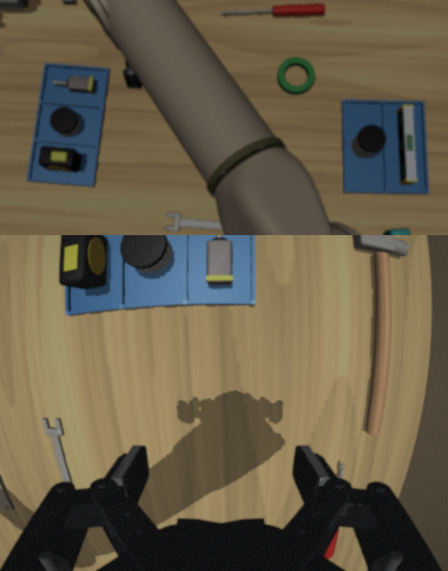

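Both kits are complete: all five items sit in their compartments at the right heights, and the tape roll hasn't moved. Handing in.

```bash
python3 -c "
from workcell import hand_in
print(hand_in())"
```

```text
the job is handed in; nothing more can be done
None
```

Both kits are made up as asked and the job is handed in at about 33 s of the 144 s allowed; my camera checks showed all five items resting flat in their compartments, and no verdict came back.

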